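Swing the dial gauge over the brass bush and clamp it

ROBOT

A 7-joint arm with a two-finger parallel gripper is mounted at the origin on the work surface. World frame = base frame: x ahead of the robot, y to its left, z up, the work surface at z = 0. Lengths are in m, angles in rad, forces in N, time in s.
With the tool pointing down it reaches from about 0.425 to 0.875 m from the base axis. Payload 4.7 kg.
Tool frame: the origin (TCP) lies midway between the tips of the shut fingers; the grasp point (between the pads) lies 19 mm behind it; z points along the fingers, y is the line along which they close (so a half turn about z gives the same grasp; the last joint's range is limited). The gripper opens to 87 mm and grips with 3 to 60 N. Pads are 19 mm wide; open, the fingers measure 117 mm over their backs; the gripper's body (75 mm by 190 mm) begins 51 mm behind the grasp point.
Start: joints at [-1.101, 0.321, -0.07, 1.45, 0.023, 1.371, -0.057], TCP at [0.286, 0.584, 0.223] pointing down, gripper open.
Joint ranges: [-2.86, 2.86], [-0.3, 2.09], [-1.38, 1.24], [0.06, 2.45], [-1.56, 4.7], [0.09, 2.05], [-2.69, 2.69]. Speed limits (rad/s): [2.57, 2.57, 3.14, 3.14, 3.14, 3.14, 3.14].

INTERFACE

Orientations are given as a rotation vector (axis times angle).
In Python, from cell import manip, grab_frame gives the robot as it stands.
- The arm moves only by the tool send_rows, never from a script. Its argument "deltas" is a list of rows, each a list of 3 entries, a list of its own where there are three numbers: the shift along the world's x, y, z in cm, then the turn about the world's z in degrees, then the opening, from -1 (shut) to 1 (fully open). A call has 1 to 12 rows; each row shifts and turns the commanded pose from where the row before left it; what a row does not reach is not made up. A row lasts 1/12 s, in which the tool goes at most 41.7 mm and 7.16 degrees, less where a joint would pass 70% of its speed; a pose out of reach is approached as far as the arm can. A call with a gripper value outside its range is refused whole. The fingers move at their own pace and stop on an object; "force" is the grip in N (left out, the last holds). Time passes only in rows, so rows that do not move let the fingers close. It gives the time, the measured TCP pose, the force, the opening and the grip force at its end, in the units of the state.
- manip.observe(): the state, without advancing time (a new reading comes with each control period).
- grab_frame(name): name is "scene" or "top" or "wrist"; returns a dict with "pixels" (384x512x3 uint8, red, green, blue), "depth" (384x512 float32, m along the optical axis (not along the pixel's ray), 0 where there is no reading), "mtx" (3x3 intrinsics, pixels), "rvec" (rotation vector, rad) and "tvec" (3), from world to camera coordinates, as OpenCV has them. Camera axes: x right, y down, z forward; pixel columns grow to the right and rows downward; lengths in m; the calibration is good to about 2 mm. A picture is of the moment at which its call begins.
- manip.sign_off(): hands the job in; it is judged then, once.
The state is a dict: "time": time; "joints": joint angles; "joint_vel": joint speeds; "joint_efforts": joint torques, N m; "position": TCP position; "tcp_rot": TCP orientation; "contact_force": force on the tool from outside, world axes, zero at the start; "moment": the same for the moment, N m; "gripper_width": opening from 0.0 (shut) to 1.0 (fully open); "finger_force": force on a finger pad.
Only numpy, scipy, OpenCV 4.12 (cv2) and the standard library are available. Lean on these libraries where they do the work, as an engineer would, in place of code of your own. Each camera call takes 0.05 s, during which the arm holds its last target. There are 200 camera calls.

TASK

On the gauge stand, push the swinging arm round by its black bar with a fingertip until the gauge's plunger stands over the middle of the brass bush. Then push the red-balled clamp lever on top of the column clockwise (seen from above) all the way to its stop, leaving the gauge where it is. Only push gently, do not grip or strike anything, and leave the three bushes and the oil jar standing where they are.

Things in the scene. Friction and masses are not known exactly. Their poses are not given: they have to be found in the camera images.
- stand: Grey gauge stand, fixed; origin on the bench under the axis of its steel column (40 mm diameter), z up, yaw within 0.25 rad of 0. Base plate 310 mm wide, 20 mm thick, from 185 mm on its -x side to 50 mm on +x. Three black seats (48 mm diameter, tops 28 mm above the bench) stand 130 mm from the axis where the arm points at joint values -0.87, 0, 0.87. Arm and lever turn about this axis.
- gauge_arm (a joint): Swinging arm's angle, rad: at q it points along (-cos q, -sin q) in the stand's frame; grows counter-clockwise from above; stops at -1.3 and 1.3, starts at 0.28 to 0.59. Friction about 0.25 N m (1.5 N at the bar); stays where left. White arm with a face-up dial gauge (54 mm diameter, 124 to 147 mm above the bench) 130 mm from the axis. Arm 104 to 124 mm above the bench.
- clamp_lever (a joint): Clamp lever's angle, rad: grows clockwise from above, 0 free, stop at 1.40 (clamped); starts at 0 to 0.35. At q it points along (-cos(1.047-q), -sin(1.047-q)) in the stand's frame. Steel bar 12 mm wide, 141 to 155 mm above the bench, from a 44 mm hub (top 158 mm) to a red ball. Friction about 0.15 N m; stays where left. It does not move the gauge arm.
- plunger_tip (a point): Lower tip of the gauge's plunger, 130 mm from the column axis and 74 mm above the bench (6 mm above the tops of the bushes, so that it passes over them).
- push_bar (a point): Centre of the black bar at the gauge arm's end, the place to push: 190 mm from the column axis, 114 mm above the bench. The bar is 12 mm wide, 20 mm tall (104 to 124 mm above the bench), and free from 157 to 215 mm from the axis.
- lever_ball (a point): Centre of the red ball (22 mm diameter) at the end of the clamp lever, 78 mm from the column axis, 149 mm above the bench.
- brass_bush: Yellow brass stepped machined bush, 36 mm diameter for its lower 26 mm, 26 mm diameter above, 40 mm tall, about 0.22 kg, standing loose on one of the three seats (which one varies), top 68 mm above the bench; origin at the centre of its underside. The gauge is to stand over this one.
- steel_bush: Bright steel stepped machined bush, 36 mm diameter for its lower 26 mm, 26 mm diameter above, 40 mm tall, about 0.22 kg, standing loose on one of the three seats (which one varies), top 68 mm above the bench; origin at the centre of its underside.
- black_bush: Black stepped machined bush, 36 mm diameter for its lower 26 mm, 26 mm diameter above, 40 mm tall, about 0.22 kg, standing loose on one of the three seats (which one varies), top 68 mm above the bench; origin at the centre of its underside.
- oil_jar: Amber glass jar with a red cap, 56 mm diameter, 80 mm tall, 0.2 kg, standing loose on the bench to the right of the stand; origin at the centre of its underside.
Mind the look-alikes: they are no part of the job. There is more than one size of the brass_bush; the one meant has the size given above.

How it is judged:
By the outcome, as a careful person would: the job done as asked, in the order asked, and still so for the second after the job is handed in, with the robot touching nothing.
It also fails if it takes over 64 s, if anything falls off the work surface, if the arm or the gripper's body presses on something with over 40 N, if the wrist force passes 120 N, or if a joint passes its speed limit or range.

## Working session

There is one attempt and no reset: what is moved stays moved. The work goes in short steps, Python scripts to look and compute and a tool call to move; the robot and the scene stay as the last step left them, time stands still between calls to the robot, and variables do not carry over. Pictures are saved under pics/ and viewed, at most 13 in all, crops included, and the job is handed in when it is done.

Besides the shell and the picture viewer there is one more tool, called after "Emit:" as name(argument=value, ...) on one line, values as JSON. send_rows: Moves the arm, as the interface text tells. Its arguments: {"type":"object","properties":{"deltas":{"type":"array","items":{"type":"array"}},"force":{"type":"number"}},"required":["deltas"]}

```bash
mkdir -p pics
cat > h.py <<'E'
import numpy as np, cv2
from cell import manip, grab_frame
def ray(f,u,v,z):
    R=cv2.Rodrigues(np.array(f["rvec"],float))[0];t=np.array(f["tvec"],float).ravel()
    c=-R.T@t; d=R.T@np.linalg.inv(f["mtx"])@np.array([u,v,1.0])
    return c+d*(z-c[2])/d[2]
def proj(f,P):
    return cv2.projectPoints(np.array(P,float).reshape(-1,3),np.array(f["rvec"],float),np.array(f["tvec"],float),np.array(f["mtx"],float),None)[0].reshape(-1,2)
def save(f,n): cv2.imwrite("pics/"+n,cv2.cvtColor(f["pixels"],cv2.COLOR_RGB2BGR))
E
python3 - <<'E'
from h import *
import pickle
fs={n:grab_frame(n) for n in("top","scene")}
pickle.dump(fs,open("f0.pkl","wb"))
im=[cv2.cvtColor(fs[n]["pixels"],cv2.COLOR_RGB2BGR) for n in fs]
cv2.imwrite("pics/top.png",im[0]);cv2.imwrite("pics/scene.png",im[1])
print(manip.observe()["position"],manip.observe()["tcp_rot"])
E
```

```text
[0.28595658 0.5831404  0.22157895] [-7.09687639e-01 -3.06010691e+00  2.72372440e-03]
```

View pics/top.png

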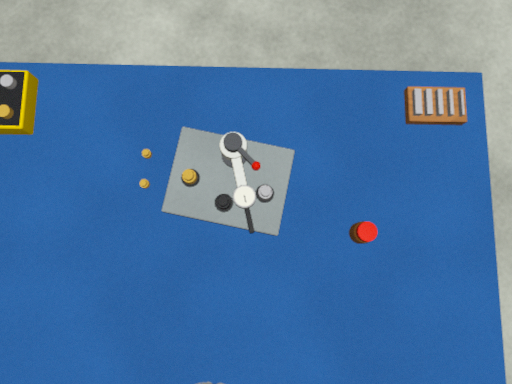

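View pics/scene.png

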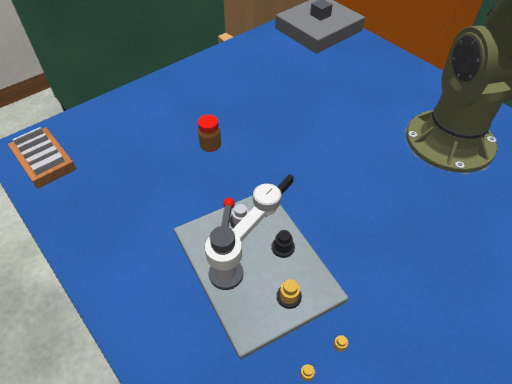

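Top view: the brass candidates are the bush on the stand at (190,176), small loose bushes at (146,153) and (144,183), and a brass one in the yellow box at (5,111). The stepped one on the seat at (190,176) fits the description. The arm's bar ends at (252,232), the dial is at (244,197), the column hub at (233,142), the red ball at (256,166) and the jar at (366,232).

Run:
```python
from h import *
import pickle
from scipy.optimize import least_squares
fs=pickle.load(open("f0.pkl","rb"))
f=fs["top"]; im=f["pixels"]; hsv=cv2.cvtColor(im,cv2.COLOR_RGB2HSV)
print(f["mtx"][0,0], -cv2.Rodrigues(f["rvec"])[0].T@np.ravel(f["tvec"]))
def blobs(m,n,box,z,mina=15):
    m=m.astype(np.uint8); k=np.zeros_like(m); x0,y0,x1,y1=box; k[y0:y1,x0:x1]=m[y0:y1,x0:x1]
    N,l,s,c=cv2.connectedComponentsWithStats(k)
    for i in range(1,N):
        if s[i,4]>=mina: print(n,c[i].round(1),s[i].tolist(),ray(f,*c[i],z).round(4))
H,S,V=[hsv[...,i].astype(int) for i in range(3)]
red=((H<6)|(H>174))&(S>150)&(V>120)
blobs(red,"ball",(240,150,275,180),.149); blobs(red,"cap",(340,210,390,250),.08)
blobs((abs(H-21)<8)&(S>140)&(V>150),"brass",(120,140,205,200),.068)
blobs((S<60)&(V>200),"white",(215,125,262,212),.147)
blobs((V<75)&(S<130),"dark",(160,125,300,240),.158)
blobs((V<75)&(S<130),"dark124",(160,125,300,240),.124)
big=cv2.resize(im[120:245,160:300],None,fx=5.5,fy=4.8*1,interpolation=cv2.INTER_CUBIC)
big=cv2.resize(im[118:243,160:300],None,fx=4.8,fy=4.8,interpolation=cv2.INTER_CUBIC)
cv2.imwrite("pics/crop.png",big[...,::-1])
```

```text
407.5771349481227 [ 0.42981006 -0.08792361  1.07729469]
ball [255.6 165.4] [252, 162, 8, 8, 54] [ 0.6349 -0.1068  0.149 ]
cap [366.6 231.2] [357, 222, 20, 20, 315] [ 0.4889 -0.3827  0.08  ]
brass [146.2 153. ] [143, 150, 8, 8, 48] [0.6805 0.168  0.068 ]
brass [188.7 175.7] [182, 169, 14, 14, 143] [0.6239 0.0593 0.068 ]
brass [144.2 183.2] [140, 180, 9, 8, 53] [0.6031 0.1692 0.068 ]
white [243.  141.2] [237, 133, 10, 16, 46] [ 0.6931 -0.0765  0.147 ]
white [239.2 179.2] [220, 135, 35, 72, 743] [ 0.6021 -0.0692  0.147 ]
dark [192.8 181.4] [183, 172, 16, 14, 40] [0.5935 0.0364 0.158 ]
dark [262.2 197.2] [256, 189, 17, 13, 43] [ 0.5591 -0.1224  0.158 ]
dark [223.2 202.2] [215, 194, 17, 17, 223] [ 0.5465 -0.0339  0.158 ]
dark [248.9 220.2] [245, 208, 9, 25, 94] [ 0.5063 -0.0927  0.158 ]
dark124 [192.8 181.4] [183, 172, 16, 14, 40] [0.5996 0.041  0.124 ]
dark124 [262.2 197.2] [256, 189, 17, 13, 43] [ 0.5639 -0.1237  0.124 ]
dark124 [223.2 202.2] [215, 194, 17, 17, 223] [ 0.5508 -0.0319  0.124 ]
dark124 [248.9 220.2] [245, 208, 9, 25, 94] [ 0.5091 -0.0929  0.124 ]
```

View pics/crop.png

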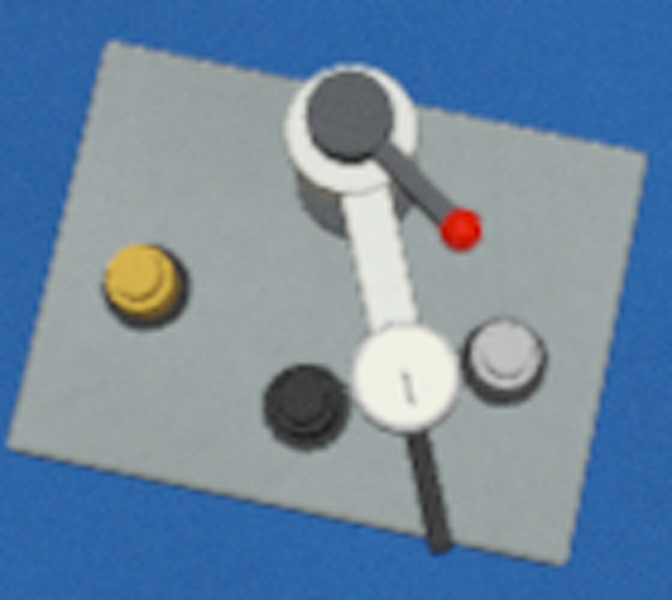

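Crop confirms: the brass stepped bush sits on the left seat (crop (140,280)), black in the middle (306,405), steel on the right (504,358). The hub is at (350,115), the dial at (405,377) and the bar end at (441,545).

```bash
cat > m.py <<'E'
from h import *
import pickle
from scipy.optimize import least_squares
f=pickle.load(open("f0.pkl","rb"))["top"]
c=lambda x,y:((x+.5)/4.8-.5+160,(y+.5)/4.8-.5+118)
P=[(.05,.155),(.05,-.155),(-.185,-.155),(-.185,.155)]
C=[ray(f,*c(*p),.02)[:2] for p in[(110,42),(647,155),(567,564),(10,446)]]
hub=ray(f,*c(350,115),.158)[:2]; dial=ray(f,*c(405,377),.147)[:2]
ball=ray(f,255.6,165.4,.149)[:2]
seats=[-.87,0,.87]
def T(p,l): 
    ca,s=np.cos(p[2]),np.sin(p[2]); return np.array([p[0]+ca*l[0]-s*l[1],p[1]+s*l[0]+ca*l[1]])
r=lambda p:np.concatenate([T(p,a)-b for a,b in zip(P,C)]+[T(p,(0,0))-hub])
s=least_squares(r,[.7,-.06,0]).x
E
python3 - <<'E'
from m import *
print("stand",s.round(4),(r(s)*1000).round(1)); print("hub",hub,"dial",dial,"ball",ball)
def ang(p): d=p-s[:2]; a=np.arctan2(d[1],d[0])-s[2]; return np.hypot(*d),np.arctan2(-np.sin(a),-np.cos(a))
print("dial r,q",ang(dial),"ball r,ang",ang(ball),"lever q",1.047-ang(ball)[1])
print("brass seat",T(s,(-.13*np.cos(.87),.13*np.sin(.87))))
for n,p in dict(brass=(137,270),steel=(507,343),black=(305,390)).items(): w=ray(f,*c(*p),.068)[:2]; print(n,w,ang(w))
# brass masked blob as body ~z .055
print("dial end bar", ang(ray(f,*c(441,548),.124)[:2]))
E
```

```text
stand [ 0.6897 -0.0532 -0.1962] [ 1.6  1.7  1.2 -2.2 -2.  -0.8 -1.9  2.2  1.  -0.8]
hub [ 0.68866264 -0.05241279] dial [ 0.56250611 -0.08074103] ball [ 0.63486687 -0.10677247]
dial r,q (np.float64(0.13009900846173375), np.float64(0.40916370562078896)) ball r,ang (np.float64(0.0766081653742662), np.float64(0.9698939939693886)) lever q 0.07710600603061135
brass seat [0.62680997 0.06055763]
brass [0.62850285 0.06078533] (np.float64(0.12939059723489046), np.float64(-0.8823037245504015))
steel [ 0.59242089 -0.13318566] (np.float64(0.12588919373592322), np.float64(0.8842484680744348))
black [ 0.56628382 -0.02831204] (np.float64(0.1258733520481063), np.float64(-0.0031857321147145236))
dial end bar (np.float64(0.21254750437050915), np.float64(0.41421001275969277))
```

Emit:
send_rows(deltas=[[[0.5,-0.5,1],0,-1],[[1,-2,1],-2,-1],[[1,-3,1],-2,-1],[[1,-3,1],-2,-1],[[1,-3,1],-2,-1],[[1,-3,0],-2,-1],[[1,-3,0],-2,-1],[[1,-3,0],-2,-1],[[1,-3,0],-2,-1],[[1,-3,0],-2,-1],[[1,-3,0],-2,-1],[[1,-3,0],-2,-1]])

```text
time: 1.1
position: [0.4016, 0.2565, 0.2733]
tcp_rot: [1.284, 2.867, 0.001]
contact_force: [0.2, 0.9, -0.9]
gripper_width: 0.171
finger_force: 0.0
```

Emit:
send_rows(deltas=[[[1,-3,0],-2.5,-1],[[1,-3,0],-2.5,-1],[[1,-3,0],-2.5,-1],[[1,-3,0],-2.5,-1],[[1,-3,0],-2.5,-1],[[1,-3,0],-2.5,-1],[[1,-3,0],-2.5,-1],[[1,-3,0],-2.5,-1],[[1,-3,0],-2.5,-1],[[1,-3,0],-2.5,-1],[[1,-3,0],-2.5,-1],[[0,-3,0],-2,-1]])

```text
time: 2.1
position: [0.5121, -0.1032, 0.2732]
tcp_rot: [1.971, 2.445, 0.001]
contact_force: [1.1, 0.7, 0.4]
gripper_width: 0.003
finger_force: 0.0
```

Emit:
send_rows(deltas=[[[0,-1,0],0,-1],[[0,0,0],0,-1],[[0,0,0],0,-1],[[0,0,0],0,-1]])

```text
time: 2.43
position: [0.5112, -0.1094, 0.2727]
tcp_rot: [-1.965, -2.45, -0.002]
contact_force: [0.7, 0.6, -0.1]
gripper_width: 0.004
finger_force: 0.0
```

Emit:
send_rows(deltas=[[[0,-1.3,0],0,-1],[[0,-1.2,0],0,-1],[[0,0,-2],0,-1],[[0,0,-2],0,-1],[[0,0,-2],0,-1],[[0,0,-2],0,-1],[[0,0,-2],0,-1],[[0,0,-2],0,-1],[[0,0,-2],0,-1],[[0,0,-1.5],0,-1],[[0,0,-0.8],0,-1],[[0,0,0],0,-1]])

```text
time: 3.43
position: [0.5101, -0.1342, 0.1079]
tcp_rot: [-1.963, -2.449, 0.002]
contact_force: [0.0, -0.8, 0.1]
gripper_width: 0.005
finger_force: 0.0
```

```bash
cat > plan.py <<'E'
import numpy as np
A=np.array([.689,-.053]);yaw=-.196
# tool centre for arm angle q with contact offset d behind the bar
def tool(q,d=.0155,r=.19):
    a=yaw+q; u=np.array([-np.cos(a),-np.sin(a)]); t=np.array([u[1],-u[0]]) # clockwise tangent
    return A+r*u-d*t
E
python3 - <<'E'
from plan import *; from cell import manip
p=manip.observe()["position"]; print(p)
qs=[.41+.015/.19]+list(np.arange(.41,-.80,-.1))
for q in qs: print(round(q,2),tool(q).round(4))
E
```

```text
[ 0.51009226 -0.13422858  0.10786073]
0.49 [ 0.5116 -0.1227]
0.41 [ 0.5066 -0.1085]
0.31 [ 0.502 -0.09 ]
0.21 [ 0.4992 -0.0712]
0.11 [ 0.4984 -0.0521]
0.01 [ 0.4994 -0.0331]
-0.09 [ 0.5023 -0.0143]
-0.19 [0.5071 0.0042]
-0.29 [0.5138 0.022 ]
-0.39 [0.5221 0.0392]
-0.49 [0.5322 0.0554]
-0.59 [0.5438 0.0705]
-0.69 [0.5568 0.0844]
-0.79 [0.5712 0.0969]
```

Emit:
send_rows(deltas=[[[0,0.4,0],0,-1],[[0,0.4,0],0,-1],[[-0.05,0.4,0],0,-1],[[-0.05,0.3,0],0,-1],[[-0.05,0.2,0],0,-1],[[-0.05,0.2,0],0,-1],[[-0.05,0.2,0],0,-1],[[-0.05,0.2,0],0,-1],[[-0.05,0.2,0],0,-1],[[-0.05,0.2,0],0,-1],[[-0.05,0.2,0],0,-1],[[-0.05,0.2,0],0,-1]])

```text
time: 4.43
position: [0.5062, -0.1058, 0.1096]
tcp_rot: [1.969, 2.447, -0.001]
contact_force: [0.7, -1.1, -0.0]
gripper_width: 0.008
finger_force: 0.7
```

Emit:
send_rows(deltas=[[[-0.1,0.46,0],-1.4,-1],[[-0.1,0.46,0],-1.4,-1],[[-0.1,0.46,0],-1.4,-1],[[-0.1,0.46,0],-1.4,-1],[[-0.07,0.47,0],-1.4,-1],[[-0.07,0.47,0],-1.4,-1],[[-0.07,0.47,0],-1.4,-1],[[-0.07,0.47,0],-1.4,-1],[[-0.02,0.47,0],-1.4,-1],[[-0.02,0.47,0],-1.4,-1],[[-0.02,0.47,0],-1.4,-1],[[-0.02,0.47,0],-1.4,-1]])

```text
time: 5.43
position: [0.4981, -0.0496, 0.1095]
tcp_rot: [2.307, 2.132, -0.001]
contact_force: [-0.2, -0.8, -0.1]
gripper_width: 0.004
finger_force: 0.7
```

Emit:
send_rows(deltas=[[[0.02,0.47,0],-1.4,-1],[[0.02,0.47,0],-1.4,-1],[[0.02,0.47,0],-1.4,-1],[[0.02,0.47,0],-1.4,-1],[[0.07,0.47,0],-1.4,-1],[[0.07,0.47,0],-1.4,-1],[[0.07,0.47,0],-1.4,-1],[[0.07,0.47,0],-1.4,-1],[[0.12,0.46,0],-1.4,-1],[[0.12,0.46,0],-1.4,-1],[[0.12,0.46,0],-1.4,-1],[[0.12,0.46,0],-1.4,-1]])

```text
time: 6.43
position: [0.5068, 0.0064, 0.1095]
tcp_rot: [2.594, 1.772, -0.001]
contact_force: [-0.2, -1.9, 0.4]
gripper_width: 0.005
finger_force: 0.7
```

Emit:
send_rows(deltas=[[[0.16,0.44,0],-1.4,-1],[[0.16,0.44,0],-1.4,-1],[[0.16,0.44,0],-1.4,-1],[[0.16,0.44,0],-1.4,-1],[[0.2,0.43,0],-1.4,-1],[[0.2,0.43,0],-1.4,-1],[[0.2,0.43,0],-1.4,-1],[[0.2,0.43,0],-1.4,-1],[[0.25,0.4,0],-1.4,-1],[[0.25,0.4,0],-1.4,-1],[[0.25,0.4,0],-1.4,-1],[[0.25,0.4,0],-1.4,-1]])

```text
time: 7.43
position: [0.5311, 0.0572, 0.1095]
tcp_rot: [2.825, 1.374, -0.002]
contact_force: [0.2, -1.6, 0.7]
gripper_width: 0.012
finger_force: 0.7
```

Emit:
send_rows(deltas=[[[0.29,0.37,0],-1.4,-1],[[0.29,0.37,0],-1.4,-1],[[0.29,0.37,0],-1.4,-1],[[0.29,0.37,0],-1.4,-1],[[0.32,0.34,0],-1.4,-1],[[0.32,0.34,0],-1.4,-1],[[0.32,0.34,0],-1.4,-1],[[0,0,0],0,-1],[[0,0,0],0,-1]])

```text
time: 8.18
position: [0.5524, 0.0827, 0.1094]
tcp_rot: [2.93, 1.132, -0.0]
contact_force: [-0.5, -0.5, -0.5]
gripper_width: -0.0
finger_force: 0.0
```

Run:
```python
from h import *
import pickle
fs={n:grab_frame(n) for n in("top","scene","wrist")}
pickle.dump(fs,open("f1.pkl","wb"))
a=cv2.resize(fs["top"]["pixels"][118:243,160:300],(400,357),interpolation=cv2.INTER_CUBIC)
b=cv2.resize(fs["scene"]["pixels"][170:295+19,160:340],(400,320),interpolation=cv2.INTER_CUBIC)
w=cv2.resize(fs["wrist"]["pixels"],(400,300))
o=np.zeros((600,800,3),np.uint8);o[:300,:400]=w;o[:320,400:]=b;o[321:600,:400]=a[:279]
cv2.imwrite("pics/m1.png",o[...,::-1])
```

```text
(no output)
```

View pics/m1.png

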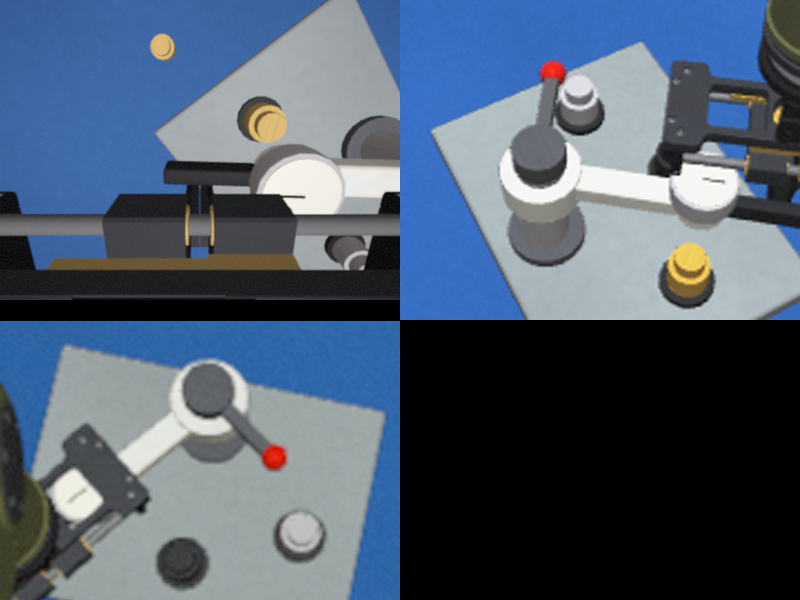

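The bar lies against the fingertips, and the dial (wrist panel (303,190)) is still short of the brass bush (266,124). The lever is untouched and the bushes are standing.

```bash
cat > w.py <<'E'
from h import *
A=np.array([.689,-.053]);yaw=-.196
def q_of(p): d=np.array(p)[:2]-A; a=np.arctan2(-d[1],-d[0])-yaw; return np.hypot(*d)*1000,a
def dial(f,lo=None):
    hsv=cv2.cvtColor(f["pixels"],cv2.COLOR_RGB2HSV)
    h,s,v=cv2.split(hsv)
    R=[]
    for n,m in dict(white=(s<45)&(v>215),brass=(abs(h.astype(int)-20)<8)&(s>100)&(v>120)).items():
        m=cv2.morphologyEx(m.astype(np.uint8),cv2.MORPH_OPEN,np.ones((3,3)))
        cs,_=cv2.findContours(m,cv2.RETR_EXTERNAL,cv2.CHAIN_APPROX_NONE)
        for c in cs:
            if cv2.contourArea(c)>150:
                (u,w),rr=cv2.minEnclosingCircle(c); print(n,round(u,1),round(w,1),round(rr,1),cv2.contourArea(c),cv2.boundingRect(c))
E
python3 - <<'E'
from w import *
import pickle
f=pickle.load(open("f1.pkl","rb"))["wrist"]
dial(f)
cv2.imwrite("pics/w1.png",cv2.resize(f["pixels"][120:300,290:490],(800,720),interpolation=cv2.INTER_CUBIC)[:600,:,::-1])
for q in (-.60,-.65,-.7): 
    a=yaw+q; print(q,proj(f,[A[0]-.13*np.cos(a),A[1]-.13*np.sin(a),.147]).round(1))
a=yaw-.87;print("brass top pred",proj(f,[A[0]-.13*np.cos(a),A[1]-.13*np.sin(a),.068]).round(1))
E
```

```text
white 473.5 229.0 40.4 2365.5 (436, 214, 76, 38)
white 387.2 243.0 50.3 4928.0 (337, 204, 101, 70)
brass 341.5 158.0 25.5 1797.0 (317, 134, 49, 48)
brass 208.6 60.2 16.6 721.0 (194, 44, 30, 33)
-0.6 [[386.2 275.5]]
-0.65 [[387.9 263.2]]
-0.7 [[390.3 250.6]]
brass top pred [[350.  167.3]]
```

View pics/w1.png

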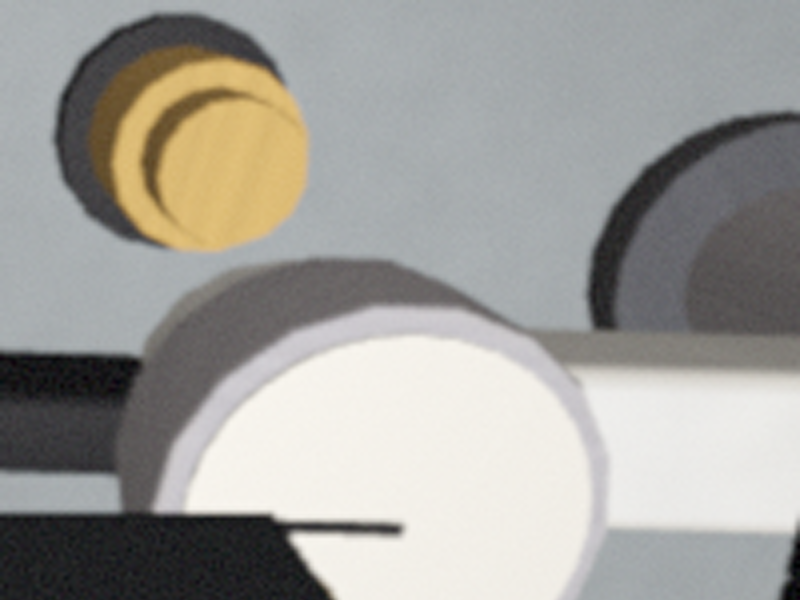

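The wrist crop shows the brass top circle centred at crop (232,172) and the dial rim with its top at y=305, spanning x 155 to 608.

Run:
```python
from w import *
import pickle
f=pickle.load(open("f1.pkl","rb"))["wrist"]
b=ray(f,347.6,162.6,.068); print("brass",b.round(4),q_of(b))
# dial face: fit circle in metric plane z=.147 from white-face edge points in crop pixels
pts=[(185,490),(220,428),(290,370),(410,335),(500,360),(560,415),(592,490)]
W=np.array([ray(f,290+x/4-.375,120+y/4-.375,.147)[:2] for x,y in pts])
M=np.c_[2*W,np.ones(len(W))];s=np.linalg.lstsq(M,(W**2).sum(1),rcond=None)[0];print("dial",s[:2],np.sqrt(s[2]+s[0]**2+s[1]**2),q_of(s))
for q in(-.67,-.87):pass
C=-cv2.Rodrigues(f["rvec"])[0].T@np.ravel(f["tvec"]);print("cam",C)
print(manip.observe()["position"])
t=pickle.load(open("f1.pkl","rb"))["top"]
dial(t)
```

```text
brass [0.6272 0.0644 0.068 ] (np.float64(132.64395523904133), np.float64(-0.8905460195342505))
dial [0.60541145 0.04951158] 0.023503694162921862 (np.float64(132.2712045115946), np.float64(-0.6907318595648311))
cam [0.61450218 0.13810931 0.2708953 ]
[0.55236949 0.08231037 0.1095621 ]
white 220.5 159.5 18.7 228.5 (203, 143, 36, 27)
brass 436.0 104.5 33.4 596.5 (407, 87, 59, 35)
brass 20.3 102.7 32.4 839.5 (0, 71, 38, 63)
```

Emit:
send_rows(deltas=[[[0.3,0.3,0],-1.2,-1],[[0.3,0.28,0],-1.2,-1],[[0.3,0.27,0],-1.2,-1],[[0.3,0.26,0],-1.2,-1],[[0.3,0.25,0],-1.2,-1],[[0.3,0.24,0],-1.2,-1],[[0.3,0.22,0],-1.2,-1],[[0.3,0.2,0],-1.2,-1],[[0,0,0],0,-1],[[0,0,0],0,-1],[[0,0,0],0,-1]])

```text
time: 9.25
position: [0.5768, 0.1028, 0.1096]
tcp_rot: [3.015, 0.882, 0.001]
contact_force: [-0.1, 0.1, 0.9]
gripper_width: 0.008
finger_force: 0.0
```

Run:
```python
from w import *
import pickle
f=grab_frame("wrist");pickle.dump(f,open("f2.pkl","wb"))
print(manip.observe()["position"],manip.observe()["tcp_rot"])
dial(f)
for q in (-.80,-.84,-.88): 
    a=yaw+q; print(q,proj(f,[A[0]-.13*np.cos(a),A[1]-.13*np.sin(a),.147]).round(1))
cv2.imwrite("pics/w2.png",cv2.resize(f["pixels"][120:300,290:490],(800,720),interpolation=cv2.INTER_CUBIC)[:600,:,::-1])
```

```text
[0.57669454 0.10273133 0.10964971] [3.01534611e+00 8.81570248e-01 7.78833728e-04]
white 472.5 228.5 41.5 2466.5 (434, 213, 78, 39)
white 385.5 243.5 50.6 4926.5 (335, 204, 102, 70)
brass 333.5 186.0 24.6 1176.5 (311, 163, 46, 44)
brass 193.5 111.5 14.9 619.5 (179, 98, 30, 29)
brass 247.3 19.9 18.0 803.0 (233, 2, 29, 36)
-0.8 [[386.9 266.9]]
-0.84 [[388.5 256.9]]
-0.88 [[390.6 246.7]]
```

View pics/w2.png

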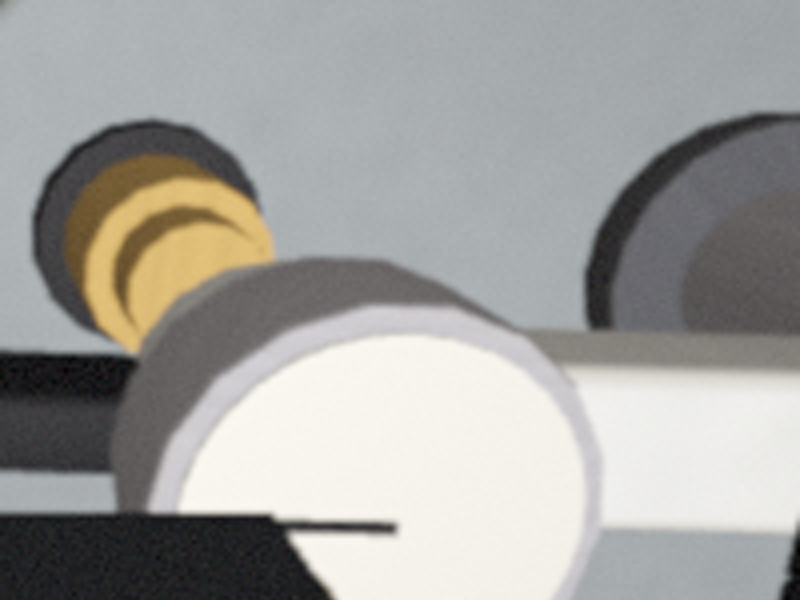

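Emit:
send_rows(deltas=[[[0.12,0.07,0],-0.4,-1],[[0.12,0.07,0],-0.4,-1],[[0.12,0.07,0],-0.4,-1],[[0.06,0.03,0],-0.3,-1],[[0,0,0],0,-1],[[0,0,0],0,-1],[[0,0,0],0,-1]])

```text
time: 9.88
position: [0.5808, 0.1052, 0.1095]
tcp_rot: [3.027, 0.842, 0.0]
contact_force: [-0.2, -0.1, -0.2]
gripper_width: 0.005
finger_force: 0.3
```

```bash
cat > d.py <<'E'
from w import *
import pickle
def face(f,z=.1475):
    h,s,v=cv2.split(cv2.cvtColor(f["pixels"],cv2.COLOR_RGB2HSV)); b=f["pixels"].astype(int)
    m=((b[...,0]-b[...,2]>4)&(v>215)&(s<60)).astype(np.uint8)   # warm white face
    m=cv2.morphologyEx(m,cv2.MORPH_OPEN,np.ones((3,3)))
    c=max(cv2.findContours(m,cv2.RETR_EXTERNAL,cv2.CHAIN_APPROX_NONE)[0],key=cv2.contourArea)[:,0].astype(float)
    y1=c[:,1].min(); c=c[(c[:,1]<y1+40)]  # upper arc, above the gripper
    W=np.array([ray(f,*p,z)[:2] for p in c])
    M=np.c_[2*W,np.ones(len(W))];s=np.linalg.lstsq(M,(W**2).sum(1),rcond=None)[0]
    R=np.sqrt(s[2]+s[0]**2+s[1]**2);e=np.hypot(*(W-s[:2]).T)-R
    return s[:2],R,e.std()*1000,q_of(s)
E
python3 - <<'E'
from d import *
g=grab_frame("wrist");sc=grab_frame("scene");pickle.dump((g,sc),open("f3.pkl","wb"))
for f in(pickle.load(open("f1.pkl","rb"))["wrist"],pickle.load(open("f2.pkl","rb")),g): print(face(f))
p=manip.observe();print(p["position"],p["tcp_rot"])
f0=pickle.load(open("f0.pkl","rb"))["scene"]
a=[cv2.resize(x["pixels"][180:310,200:330],(400,400),interpolation=cv2.INTER_CUBIC) for x in(f0,sc)]
w=cv2.resize(g["pixels"][140:300,290:490],(700//2*1,280),interpolation=cv2.INTER_CUBIC)
cv2.imwrite("pics/s3.png",np.hstack(a)[...,::-1])
E
```

```text
(array([0.60600296, 0.04994507]), np.float64(0.02308349766931944), np.float64(0.1284284791391907), (np.float64(132.2353831228262), np.float64(-0.6962702424382132)))
(array([0.62396214, 0.06269605]), np.float64(0.02299970503461124), np.float64(0.12885014216317967), (np.float64(132.72338822111402), np.float64(-0.8626772236461018)))
(array([0.62625607, 0.06401285]), np.float64(0.022967523166474088), np.float64(0.12553519159482812), (np.float64(132.7735221580769), np.float64(-0.8825989043121394)))
[0.58080143 0.1050732  0.1095188 ] [3.02655165e+00 8.41851760e-01 2.14389382e-04]
```

View pics/s3.png

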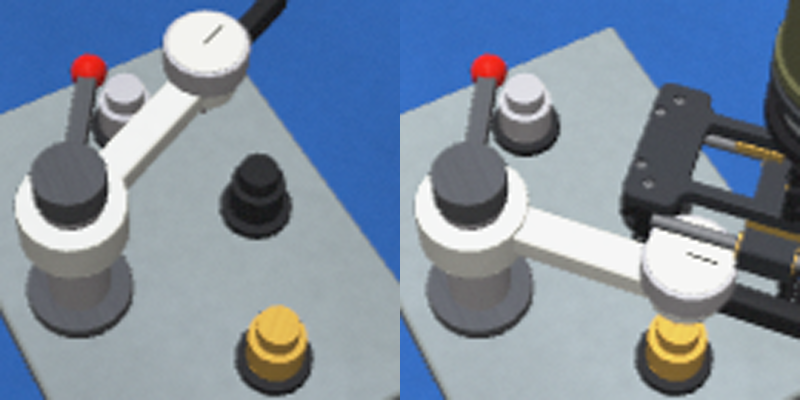

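Emit:
send_rows(deltas=[[[-0.4,-0.2,0],0,-1],[[-0.7,-0.4,0],0,-1],[[-0.7,-0.4,0],0,-1],[[-0.7,-0.4,0],0,-1],[[0,0,2],0,-1],[[0,0,3],0,-1],[[0,0,3],0,-1],[[0,0,3],0,-1],[[0,0,3],0,-1],[[0,-2,0],4,-1],[[0,-2,0],5,-1],[[0,-2,0],5,-1]])

```text
time: 10.98
position: [0.5554, 0.0302, 0.2504]
tcp_rot: [-2.898, -1.212, -0.003]
contact_force: [0.0, 0.6, -0.4]
gripper_width: 0.006
finger_force: 0.0
```

Emit:
send_rows(deltas=[[[0,-2,0],6.5,-1],[[0,-2,0],6.5,-1],[[0,-2,0],6.5,-1],[[0,-2,0],6.5,-1],[[0,-2,0],6.5,-1],[[0,-2,0],6.5,-1],[[0,-2,0],6.5,-1],[[0,-2,0],6.5,-1],[[0,-2,0],6.5,-1],[[0,-2,0],6.5,-1],[[0,0,0],6.5,-1],[[0,0,0],6.5,-1]])

```text
time: 11.98
position: [0.5544, -0.1714, 0.2497]
tcp_rot: [1.495, 2.763, -0.0]
contact_force: [0.6, 0.3, 0.1]
gripper_width: 0.003
finger_force: 0.0
```

Run:
```python
from h import *
import pickle
fs={n:grab_frame(n) for n in("top","scene","wrist")}
pickle.dump(fs,open("f4.pkl","wb"))
o=np.zeros((600,800,3),np.uint8)
o[:600,:400]=cv2.resize(fs["top"]["pixels"][125:215,165:225],(400,600),interpolation=cv2.INTER_CUBIC)
o[:400,400:]=cv2.resize(fs["scene"]["pixels"][220:320,240:340],(400,400),interpolation=cv2.INTER_CUBIC)
o[400:,400:667]=cv2.resize(fs["wrist"]["pixels"],(267,200))
cv2.imwrite("pics/m4.png",o[...,::-1]); p=manip.observe(); print(p["position"],p["tcp_rot"],p["joints"])
```

```text
[ 0.55510495 -0.16920325  0.24960192] [-1.50174056e+00 -2.75937799e+00 -9.58085263e-04] [-0.3204484   0.17787992  0.65257598  1.61178258 -0.11008308  1.38894077
  0.91843878]
```

View pics/m4.png

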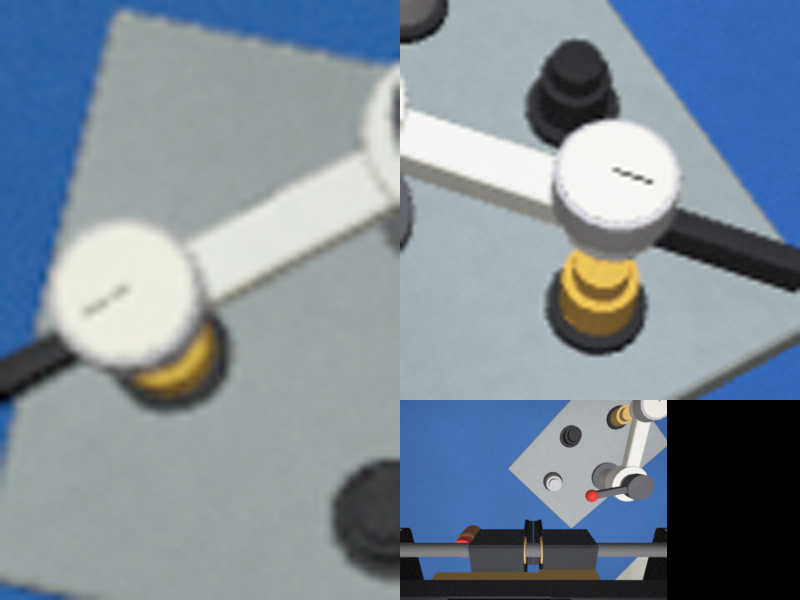

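The gauge is clear: the dial is at (125,293) in the top panel and (617,176) in the scene panel, with the brass bush beneath it and undisturbed. Next I measure dial against bush in both views.

Run:
```python
from w import *
import pickle
F0=pickle.load(open("f0.pkl","rb"));F4=pickle.load(open("f4.pkl","rb"))
def fit(f,m,box,z,sel=None):
    k=np.zeros(m.shape,np.uint8);x0,y0,x1,y1=box;k[y0:y1,x0:x1]=m[y0:y1,x0:x1]
    k=cv2.morphologyEx(k,cv2.MORPH_OPEN,cv2.getStructuringElement(cv2.MORPH_ELLIPSE,(9,9)) if z>.1 else np.ones((2,2),np.uint8))
    c=max(cv2.findContours(k,cv2.RETR_EXTERNAL,cv2.CHAIN_APPROX_NONE)[0],key=cv2.contourArea)[:,0].astype(float)
    if sel: c=c[[sel(p) for p in c]]
    W=np.array([ray(f,*p,z)[:2] for p in c])
    s=np.median(W,0)
    from scipy.optimize import least_squares
    r=least_squares(lambda p:np.hypot(*(W-p[:2]).T)-p[2],[*s,.025],loss="soft_l1",f_scale=.0005).x
    return r.round(4),q_of(r[:2]),len(c)
def hs(f): return [a.astype(int) for a in cv2.split(cv2.cvtColor(f["pixels"],cv2.COLOR_RGB2HSV))]
t=F4["top"];h,s,v=hs(t); print("top dial",fit(t,(v>195)&(s<60),(168,150,197,185),.147))
sc=F4["scene"];h,s,v=hs(sc); print("scene dial",fit(sc,(v>215)&(s<40),(279,245,312,285),.147))
t=F0["top"];h,s,v=hs(t)
print("top bush lower z.054 r.018",fit(t,(abs(h-21)<9)&(s>110)&(v>100),(175,160,205,195),.054))
z=F0["scene"]; h,s,v=hs(z)
for th in (150,180,200,215): print(th,"scene bush top",fit(z,(abs(h-21)<9)&(s>110)&(v>th),(270,270,310,310),.068,lambda p:p[1]<286))
# seats: black seat circle z=.028, from plan
q=-.87;a=yaw+q;S=[A[0]-.13*np.cos(a),A[1]-.13*np.sin(a)];print("nominal",S)
# lever from wrist: ball
f=F4["wrist"];h,s,v=hs(f);m=(((h<6)|(h>174))&(s>150)&(v>100)).astype(np.uint8)
n,l,st,c=cv2.connectedComponentsWithStats(m)
for i in range(1,n):
    if st[i,4]>40: print("red",c[i],st[i],ray(f,*c[i],.149))
cv2.imwrite("pics/b0.png",np.hstack([cv2.resize(F0["scene"]["pixels"][265:315,265:315],(400,400),interpolation=cv2.INTER_CUBIC),cv2.resize(F0["top"]["pixels"][155:195,170:210],(400,400),interpolation=cv2.INTER_CUBIC)])[...,::-1])
```

```text
top dial (array([0.6275, 0.0601, 0.0226]), (np.float64(128.7194919725345), np.float64(-0.8762550569903353)), 60)
scene dial (array([0.6254, 0.0625, 0.0234]), (np.float64(131.8980681276109), np.float64(-0.871330767477241)), 79)
top bush lower z.054 r.018 (array([0.6235, 0.0577, 0.018 ]), (np.float64(128.63607069842524), np.float64(-0.840892317625709)), 40)
150 scene bush top (array([-46.1078, -70.5872,  84.7026]), (np.float64(84646.4604391257), np.float64(1.1810151116619103)), 16)
180 scene bush top (array([-46.1078, -70.5872,  84.7026]), (np.float64(84646.4604391257), np.float64(1.1810151116619103)), 16)
200 scene bush top (array([-226.6153, -325.5245,  397.0407]), (np.float64(396987.37114119245), np.float64(1.1571552363590825)), 16)
215 scene bush top (array([-226.6153, -325.5245,  397.0407]), (np.float64(396987.37114119245), np.float64(1.1571552363590825)), 16)
nominal [np.float64(0.6261282065089838), np.float64(0.06078548933507746)]
red [367.83252427 183.55582524] [356 173  24  22 412] [ 0.63470877 -0.10438554  0.149     ]
red [121.84150943 269.35471698] [106 263  31  12 265] [ 0.4875645  -0.30474531  0.149     ]
```

View pics/b0.png

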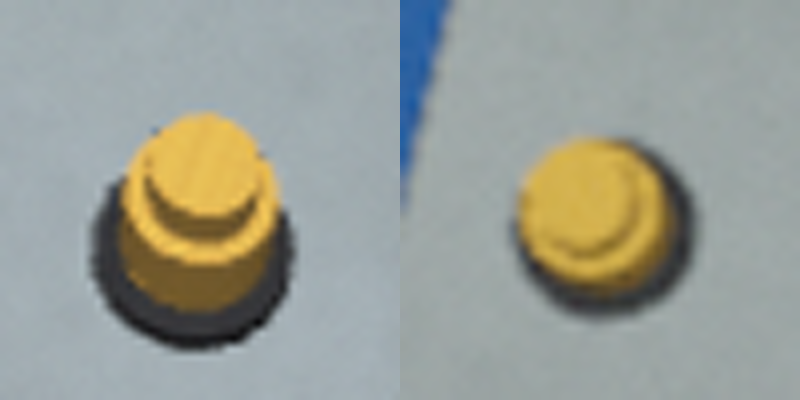

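The brass top circle is centred at (203,165) in the left (scene) panel and (578,198) in the right (top) panel.

Run:
```python
from w import *
import pickle
F0=pickle.load(open("f0.pkl","rb"))
for n,u,v,z in(("scene",289.97,285.2,.068),("top",187.4,174.4,.068),("scene",265+196/8-.44,265+255/8-.44,.028),("top",170+20.5-.45,155+22.8-.45,.028)):
    p=ray(F0[n],u,v,z);print(n,z,p.round(4),q_of(p))
```

```text
scene 0.068 [0.6272 0.0635 0.068 ] (np.float64(131.91463125264323), np.float64(-0.8868132074783315))
top 0.068 [0.6271 0.0626 0.068 ] (np.float64(131.13903838623813), np.float64(-0.883048607846767))
scene 0.028 [0.6283 0.0663 0.028 ] (np.float64(133.8303558534), np.float64(-0.9040212043825107))
top 0.028 [0.6272 0.0614 0.028 ] (np.float64(130.05106379920147), np.float64(-0.8793164537540932))
```

Three views agree that the gauge stands about 1–2 mm short of the bush centre, so I go back for a small nudge.

Emit:
send_rows(deltas=[[[0,2,0],-7,-1],[[0,2,0],-7,-1],[[0,2,0],-7,-1],[[0,2,0],-7,-1],[[0,2,0],-7,-1],[[0,2,0],-7,-1],[[0,2,0],-7,-1],[[0,2,0],-7,-1],[[0,2,0],-7,-1],[[0,2,0],-7,-1],[[0,2,0],-7,-1],[[0,2,0],-7,-1]])

```text
time: 13.13
position: [0.5553, 0.0723, 0.2497]
tcp_rot: [-2.965, -1.038, -0.0]
contact_force: [0.3, -0.7, -0.1]
gripper_width: 0.003
finger_force: 0.0
```

Emit:
send_rows(deltas=[[[-0.2,1.7,0],-7,-1],[[0,0,0],-1,-1],[[0,0,-2],0,-1],[[0,0,-3],0,-1],[[0,0,-3],0,-1],[[0,0,-3],0,-1],[[0,0,-2],0,-1],[[0,0,-1],0,-1],[[0,0,0],0,-1],[[0,0,0],0,-1]])

```text
time: 13.97
position: [0.5541, 0.0875, 0.1102]
tcp_rot: [3.027, 0.841, 0.001]
contact_force: [0.4, 0.1, 0.7]
gripper_width: 0.006
finger_force: 0.0
```

Emit:
send_rows(deltas=[[[0.5,0.35,0],0,-1],[[0.5,0.35,0],0,-1],[[0.5,0.35,0],0,-1],[[0.3,0.2,0],0,-1],[[0.3,0.2,0],0,-1],[[0.2,0.1,0],0,-1],[[0.2,0.1,0],0,-1],[[0.1,0.1,0],0,-1],[[0.1,0.05,0],0,-1],[[0.1,0.05,0],-0.5,-1],[[0,0,0],0,-1],[[0,0,0],0,-1]])

```text
time: 14.97
position: [0.5814, 0.1065, 0.1094]
tcp_rot: [-3.03, -0.828, 0.001]
contact_force: [-1.7, 0.3, -0.1]
gripper_width: 0.006
finger_force: 0.5
```

Run:
```python
from d import *
g=grab_frame("wrist");print(face(g));p=manip.observe();print(p["position"],p["contact_force"])
```

```text
(array([0.62693459, 0.06434689]), np.float64(0.023014919168210763), np.float64(0.12692211233399106), (np.float64(132.74941629533416), np.float64(-0.8882926673723104)))
[0.58141222 0.10653201 0.10943141] [-1.05877749  0.03192955 -0.31274565]
```

Emit:
send_rows(deltas=[[[-0.4,-0.2,0],0,-1],[[-0.7,-0.4,0],0,-1],[[-0.8,-0.4,0],0,-1],[[-0.7,-0.4,0],0,-1],[[0,0,2],0,-1],[[0,0,3],0,-1],[[0,0,3],0,-1],[[0,0,3],0,-1],[[0,0,3],0,-1],[[0.6,-2,0],6.5,-1],[[0.7,-2,0],6.5,-1],[[0.7,-2,0],6.5,-1]])

```text
time: 16.02
position: [0.5756, 0.0318, 0.2506]
tcp_rot: [-2.842, -1.339, -0.003]
contact_force: [0.1, -0.2, -1.1]
gripper_width: 0.007
finger_force: 0.0
```

Emit:
send_rows(deltas=[[[0.7,-2,0],6.5,-1],[[0.7,-2,0],6.5,-1],[[0.7,-2,0],6.5,-1],[[0.7,-2,0],6.5,-1],[[0.7,-2,0],6.5,-1],[[0.7,-2,0],6.5,-1],[[0.7,-2,0],6.5,-1],[[0.7,-2,0],6.5,-1],[[0.7,-1,0],6.5,-1],[[0.7,0,0],6.5,-1],[[0.7,0,0],6.5,-1],[[0.7,0,0],6.5,-1]])

```text
time: 17.02
position: [0.6592, -0.1383, 0.2497]
tcp_rot: [-1.369, -2.827, -0.0]
contact_force: [0.3, 0.4, -0.1]
gripper_width: 0.005
finger_force: 0.0
```

Emit:
send_rows(deltas=[[[0.4,0,0],6.5,-1],[[0,0,0],0,-1],[[0,0,0],0,-1]])

```text
time: 17.27
position: [0.6631, -0.1378, 0.2496]
tcp_rot: [-1.218, -2.896, -0.0]
contact_force: [0.1, -0.7, 0.2]
gripper_width: -0.001
finger_force: 0.0
```

Emit:
send_rows(deltas=[[[0,0,-2],0,-1],[[0,0,-2.5],0,-1],[[0,0,-2.5],0,-1],[[0,0,-2],0,-1],[[0,0,-1.2],0,-1],[[0,0,-0.5],0,-1],[[0,0,0],0,-1]])

```text
time: 17.85
position: [0.6629, -0.1374, 0.1417]
tcp_rot: [-1.214, -2.896, 0.001]
contact_force: [-0.2, 0.9, 0.5]
gripper_width: 0.004
finger_force: 0.0
```

Run:
```python
from w import *
print(manip.observe()["position"])
for q in list(np.arange(.077,1.4,.12))+[1.4]:
    a=1.047-q+yaw;u=np.array([-np.cos(a),-np.sin(a)]);t=np.array([u[1],-u[0]]);print(round(q,3),(A+.080*u-.0205*t).round(4),round(np.degrees(a),1))
```

```text
[ 0.66294105 -0.13735542  0.14174385]
0.077 [ 0.6461 -0.1236] 44.3
0.197 [ 0.638  -0.1179] 37.5
0.317 [ 0.6306 -0.1114] 30.6
0.437 [ 0.624 -0.104] 23.7
0.557 [ 0.6184 -0.0958] 16.8
0.677 [ 0.6138 -0.087 ] 10.0
0.797 [ 0.6102 -0.0778] 3.1
0.917 [ 0.6078 -0.0682] -3.8
1.037 [ 0.6066 -0.0584] -10.7
1.157 [ 0.6065 -0.0484] -17.5
1.277 [ 0.6077 -0.0386] -24.4
1.397 [ 0.61  -0.029] -31.3
1.4 [ 0.6101 -0.0287] -31.5
```

Approach slowly, then follow the arc (3 rows per 0.12 rad).

Emit:
send_rows(deltas=[[[-0.3,0.25,0],0,-1],[[-0.3,0.25,0],0,-1],[[-0.25,0.2,0],0,-1],[[-0.2,0.17,0],0,-1],[[-0.2,0.17,0],0,-1],[[-0.2,0.15,0],0,-1],[[-0.2,0.15,0],0,-1],[[-0.27,0.19,0],-2.3,-1],[[-0.27,0.19,0],-2.3,-1],[[-0.27,0.19,0],-2.3,-1],[[-0.25,0.21,0],-2.3,-1],[[-0.25,0.22,0],-2.3,-1]])

```text
time: 18.85
position: [0.6344, -0.1151, 0.1428]
tcp_rot: [1.5, 2.758, -0.001]
contact_force: [0.6, -1.7, -0.4]
gripper_width: 0.006
finger_force: 1.1
```

Emit:
send_rows(deltas=[[[-0.25,0.22,0],-2.3,-1],[[-0.22,0.25,0],-2.3,-1],[[-0.22,0.25,0],-2.3,-1],[[-0.22,0.25,0],-2.3,-1],[[-0.19,0.27,0],-2.3,-1],[[-0.19,0.27,0],-2.3,-1],[[-0.19,0.27,0],-2.3,-1],[[-0.15,0.29,0],-2.3,-1],[[-0.15,0.29,0],-2.3,-1],[[-0.15,0.29,0],-2.3,-1],[[-0.12,0.31,0],-2.3,-1],[[-0.12,0.31,0],-2.3,-1]])

```text
time: 19.85
position: [0.6119, -0.083, 0.1426]
tcp_rot: [2.116, 2.321, -0.003]
contact_force: [-1.0, -2.4, 0.0]
gripper_width: 0.005
finger_force: 1.0
```

Emit:
send_rows(deltas=[[[-0.1,0.31,0],-2.2,-1],[[-0.1,0.31,0],-2.2,-1],[[-0.08,0.32,0],-2.2,-1],[[-0.08,0.32,0],-2.2,-1],[[-0.06,0.33,0],-2.2,-1],[[-0.04,0.33,0],-2.2,-1],[[-0.02,0.33,0],-2.2,-1],[[0,0.33,0],-2.2,-1],[[0.01,0.33,0],-2.2,-1],[[0.02,0.33,0],-2.2,-1],[[0.03,0.33,0],-2.2,-1],[[0.04,0.33,0],-2.2,-1]])

```text
time: 20.85
position: [0.6077, -0.0436, 0.1424]
tcp_rot: [2.59, 1.777, -0.003]
contact_force: [-1.9, -0.8, 0.7]
gripper_width: 0.007
finger_force: 1.1
```

Emit:
send_rows(deltas=[[[0.05,0.25,0],-2,-1],[[0.05,0.2,0],-2,-1],[[0.06,0.2,0],-1.5,-1],[[0.05,0.15,0],-1,-1]])

```text
time: 21.18
position: [0.6094, -0.0349, 0.1423]
tcp_rot: [-2.685, -1.629, 0.004]
contact_force: [-3.8, -1.6, 0.2]
gripper_width: 0.006
finger_force: 1.4
```

Emit:
send_rows(deltas=[[[0.05,0.1,0],-0.7,-1],[[0.05,0.1,0],-0.7,-1],[[0.05,0.1,0],-0.7,-1],[[0.05,0.1,0],-0.7,-1]])

```text
time: 21.52
position: [0.6119, -0.03, 0.1421]
tcp_rot: [-2.723, -1.564, 0.003]
contact_force: [-5.1, -0.2, 0.6]
gripper_width: 0.005
finger_force: 2.0
```

Emit:
send_rows(deltas=[[[0.05,0.1,0],-0.5,-1],[[0.05,0.1,0],-0.5,-1]])

```text
time: 21.68
position: [0.613, -0.0278, 0.1421]
tcp_rot: [-2.736, -1.54, 0.002]
contact_force: [-5.0, -0.1, -0.0]
gripper_width: 0.007
finger_force: 1.9
```

Run:
```python
from d import *
fs={n:grab_frame(n) for n in("top","scene","wrist")}
pickle.dump(fs,open("f5.pkl","wb"))
o=np.zeros((600,800,3),np.uint8)
o[:300,:400]=cv2.resize(fs["wrist"]["pixels"],(400,300))
o[300:,:400]=cv2.resize(fs["top"]["pixels"][115:220,160:300],(400,300),interpolation=cv2.INTER_CUBIC)
o[:400,400:]=cv2.resize(fs["scene"]["pixels"][180:320,190:330],(400,400),interpolation=cv2.INTER_CUBIC)
cv2.imwrite("pics/m5.png",o[...,::-1]); p=manip.observe(); print(p["position"],p["contact_force"],p["moment"])
f=fs["wrist"];h,s,v=cv2.split(cv2.cvtColor(f["pixels"],cv2.COLOR_RGB2HSV));m=(((h<6)|(h>174))&(s>150)&(v>90)).astype(np.uint8)
n,l,st,c=cv2.connectedComponentsWithStats(m)
for i in range(1,n):
    if st[i,4]>40:
        w=ray(f,*c[i],.149); r,q=q_of(w); print("red",c[i],st[i],w,r,1.047-q)
```

```text
[ 0.61301611 -0.02775986  0.14215416] [-4.53513809  0.71823696  0.99318131] [-0.04031146  1.23919232  0.08149629]
red [252.14666667 219.35288889] [ 233  200   37   40 1125] [ 0.62324974 -0.00940596  0.149     ] 78.88939544741777 1.436476915854263
```

View pics/m5.png

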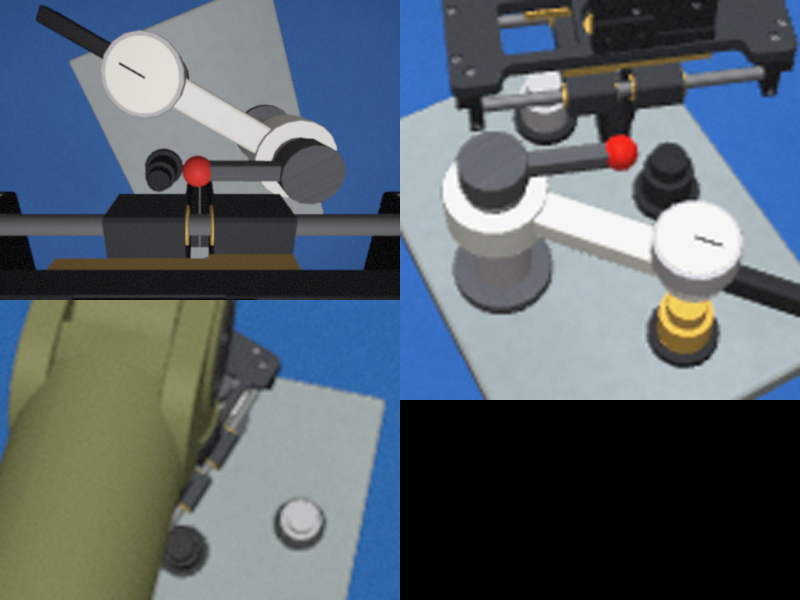

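The ball sits against the fingertip seam in the wrist panel (198,172), the lever is near its stop, and the gauge is still over the brass bush. I push on carefully to see whether the force climbs.

Emit:
send_rows(deltas=[[[0,0.1,0],0,-1],[[0,0.1,0],0,-1],[[0,0,0],0,-1]])

```text
time: 22.08
position: [0.613, -0.0276, 0.1422]
tcp_rot: [2.737, 1.54, -0.004]
contact_force: [-5.5, -2.7, -0.2]
gripper_width: 0.005
finger_force: 2.9
```

Emit:
send_rows(deltas=[[[0.04,0.1,0],0,-1],[[0.04,0.1,0],0,-1],[[0,0,0],0,-1]])

```text
time: 22.33
position: [0.6131, -0.0274, 0.1422]
tcp_rot: [2.737, 1.538, -0.007]
contact_force: [-9.0, -5.2, 1.2]
gripper_width: 0.001
finger_force: 4.5
```

The commanded advance of about 4 mm gave no motion and the force climbed to 10 N, so the lever is at its stop. Backing off.

Emit:
send_rows(deltas=[[[-0.2,-0.35,0],0,-1],[[-0.3,-0.45,0],0,-1],[[-0.4,-0.6,0],0,-1],[[-0.5,-0.8,0],0,-1],[[-0.5,-0.8,0],0,-1],[[-0.5,-0.8,0],0,-1],[[0,0,2],0,-1],[[0,0,3],0,-1],[[0,0,3],0,-1],[[0,0,3],0,-1],[[-1,-2,0],0,-1],[[-1,-3,0],0,-1]])

```text
time: 23.33
position: [0.5722, -0.1099, 0.2547]
tcp_rot: [2.731, 1.55, 0.008]
contact_force: [0.2, 0.2, -0.5]
gripper_width: 0.004
finger_force: 0.0
```

Emit:
send_rows(deltas=[[[-1,-3,0],0,-1],[[-1,-3,0],0,-1],[[-1,-3,0],0,-1],[[-1,-3,0],0,-1],[[-1,-3,0],0,-1],[[0,-2,0],0,-1],[[0,0,0],0,-1],[[0,0,0],0,-1],[[0,0,0],0,-1]])

```text
time: 24.08
position: [0.5207, -0.2817, 0.2525]
tcp_rot: [-2.736, -1.542, -0.001]
contact_force: [-0.2, 0.3, -0.8]
gripper_width: 0.006
finger_force: 0.0
```

Run:
```python
from w import *
import pickle
fs={n:grab_frame(n) for n in("top","scene")};F4=pickle.load(open("f4.pkl","rb"))
pickle.dump(fs,open("f6.pkl","wb"))
t=fs["top"];h,s,v=[a.astype(int) for a in cv2.split(cv2.cvtColor(t["pixels"],cv2.COLOR_RGB2HSV))]
n,l,st,c=cv2.connectedComponentsWithStats((((h<6)|(h>174))&(s>150)&(v>120)).astype(np.uint8))
for i in range(1,n):
    if st[i,4]>30: w=ray(t,*c[i],.149); r,q=q_of(w); print("red",c[i].round(1),st[i,4],r,1.047-q)
for nm,x in(("F4",F4["top"]),("now",t)):
    h,s,v=[a.astype(int) for a in cv2.split(cv2.cvtColor(x["pixels"],cv2.COLOR_RGB2HSV))]
    k=np.zeros(v.shape,np.uint8);k[150:185,168:197]=((v>195)&(s<60))[150:185,168:197]
    k=cv2.morphologyEx(k,cv2.MORPH_OPEN,cv2.getStructuringElement(cv2.MORPH_ELLIPSE,(9,9)))
    n,l,st,c=cv2.connectedComponentsWithStats(k); p=ray(x,*c[1],.147); print(nm,c[1],st[1,4],p,q_of(p))
p=manip.observe();print(p["position"],p["contact_force"],p["time"])
o=np.zeros((600,800,3),np.uint8)
o[:384,:400]=cv2.resize(t["pixels"][115:249,160:300],(400,384),interpolation=cv2.INTER_CUBIC)
o[:400,400:]=cv2.resize(fs["scene"]["pixels"][180:320,190:330],(400,400),interpolation=cv2.INTER_CUBIC)
cv2.imwrite("pics/m6.png",o[:400,:,::-1])
```

```text
red [214.3 169.4] 54 77.4347521618883 1.4238257180755478
F4 [183.95114007 167.46579805] 307 [0.62789957 0.05935948 0.147     ] (np.float64(127.89806892315511), np.float64(-0.8767301562576166))
now [183.74603175 167.48571429] 315 [0.62784533 0.05983118 0.147     ] (np.float64(128.338488976205), np.float64(-0.8781147105860014))
[ 0.52114921 -0.28074922  0.2524247 ] [ 1.38184681  0.88795639 -0.13639464] 24.1833
```

View pics/m6.png

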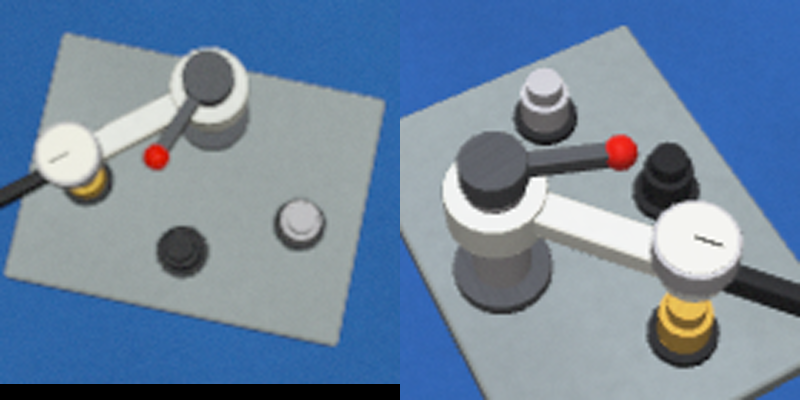

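The gauge stands over the brass bush, with the dial at (68,155) in the left panel. The lever is at its stop with the ball at (156,157), all the bushes are standing, and the robot is clear. The jar is hidden in the top view, but nothing came near it at this height.

```bash
python3 -c "
from cell import manip
print(manip.sign_off())"
```

```text
the job is handed in; nothing more can be done
None
```

The job is handed in: the gauge plunger stands over the brass bush to within about 1 mm by the wrist camera, and the clamp lever is at its stop. The three bushes are still standing; the oil jar was out of view in the last check, but the arm went nowhere near it.

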